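# Put the display goods back on their own stands

### The arm

A 7-joint arm with a two-finger parallel gripper is mounted at the origin on the work surface. World frame = base frame: x ahead of the robot, y to its left, z up, the work surface at z = 0. Lengths are in m, angles in rad, forces in N, time in s.
With the tool pointing down it reaches from about 0.35 to 0.9 m from the base axis. Payload 7.2 kg.
Tool frame: the origin (TCP) lies at the very end of the fingers, on their centre line; the grasp point (between the pads) lies 19 mm behind it; z points along the fingers, y is the direction in which the jaws open and shut (so a half turn about z gives the same grasp; the last joint's range is limited). The gripper opens to 85 mm and grips with 20 to 120 N. Pads are 22 mm wide; open, the fingers measure 114 mm over their backs; the gripper's body (76 mm by 85 mm) begins 54 mm behind the grasp point. The pads swing forward as they close: fully open they stand 13 mm farther back than shut.
Start: joints at [-0.068, 0.411, -0.013, 1.596, 0.006, 1.134, -0.082], TCP at [0.625, -0, 0.231] pointing down, gripper open.
Joint ranges: [-2.95, 2.95], [-0.29, 1.99], [-1.47, 1.44], [0.14, 2.54], [-1.03, 4.17], [0.13, 1.85], [-2.86, 2.86]. Speed limits (rad/s): [2.39, 2.39, 3.01, 3.01, 3.14, 3.14, 3.14].

### API

Orientations are given as a rotation vector (axis times angle).
In Python, from station import telemetry, viewer, ticket gives the robot as it stands. The module is installed in compiled form; this text tells all that it offers.
- The arm moves only by the shell command python3 -m creep 'ROWS' [FORCE]. ROWS is JSON, a list of rows, each a list of 7 numbers: the turn, a rotation vector about the tool's x, y, z in degrees, then the shift along the tool's x, y, z in m, then the closure, from -1 (fully open) to 1 (shut). In form: [[ax, ay, az, x, y, z, jaw], ...]. A call has 1 to 12 rows; each row shifts and turns the commanded pose from where the row before left it, along the tool's axes as they then stand; what a row does not reach is not made up. A row lasts 1/8 s, in which the tool goes at most 62.5 mm and 10.7 degrees, less where a joint would pass 70% of its speed; a pose out of reach is approached as far as the arm can. A call is refused whole if a number of a shift passes 0.0625 or a number of a turn 10.7, either way. A call with a gripper value outside its range is refused whole. The fingers move at their own pace and stop on an object; FORCE is the grip in N (left out, the last holds). Time passes only in rows, so rows that do not move let the fingers close. It gives the time, the measured TCP pose, the force and the opening at its end, in the units of the state.
- telemetry.state(): the state, without advancing time (a new reading comes with each control period).
- viewer.camera(name): name is "scene" or "side" or "wrist"; returns a dict with "img" (384x512x3 uint8, blue, green, red), "fx", "fy", "cx", "cy" (pixels), "D" ([k1, k2, p1, p2, k3] as OpenCV has them; the pictures are not rectified), "rvec" (rotation vector, rad) and "tvec" (3), from world to camera coordinates, as OpenCV has them. Camera axes: x right, y down, z forward; pixel columns grow to the right and rows downward; lengths in m; the calibration is good to about 2 mm. A picture is of the moment at which its call begins. There is no depth.
- ticket.hand_in(): hands the job in, once; it reports no verdict.
The state is a dict: "clock": time; "qpos": joint angles; "qd": joint speeds; "tau": joint torques, N m; "tcp_pos": TCP position; "eef_rot": TCP orientation; "ft_force": force on the tool from outside, world axes, zero at the start; "moment": the same for the moment, N m; "finger_gap": opening from 0.0 (shut) to 1.0 (fully open).
Only numpy, scipy, OpenCV 4.12 (cv2) and the standard library are available. Lean on these libraries where they do the work, as an engineer would, in place of code of your own. Each camera call takes 0.05 s, during which the arm holds its last target. There are 200 camera calls.

### The job

The four goods on show have been put back on each other's stands. Put each one upright in the middle of the stand of its own colour (red-lidded food tin on red, blue pump carton on blue, glass egg with the yellow cap on yellow, green-headed filter on green); a stand holds only one, so park things on a bare patch of counter where you need to. Never drop a good or tip it over, and leave the clay pot and the grey bottle where they are.

Things in the scene. Friction and masses are not known exactly. Their poses are not given: they have to be found in the camera images.
- food_tin: fish-food tin, loose: upright white cylinder with a grey band and a red lid of the same width, diameter 56 mm, 80 mm tall (lid is the top 24 mm), about 0.2 kg. At the start it stands upright on a wrong stand, underside 20 mm above the counter. Origin: centre of its underside; z up its axis.
- pump_carton: boxed water pump, loose: upright blue carton with a white and black label, 64 mm along its x, 48 mm along its y, 90 mm tall, about 0.3 kg. At the start it stands upright on a wrong stand, underside 20 mm above the counter. Origin: centre of its underside; z up its axis. It may be turned any way.
- glass_egg: egg-shaped glass terrarium, loose: clear glass, widest 74 mm across at 36 mm height, foot 52 mm across, neck 34 mm across at 94 to 101 mm height, topped by a yellow cylindrical cap 44 mm in diameter from 101 to 131 mm height (its top); grip it by the cap. About 0.3 kg. At the start it stands upright on a wrong stand, underside 20 mm above the counter. Origin: centre of its underside; z up its axis.
- filter: internal tank filter, loose: upright black cylinder with thin grey rings and a green head of the same width, diameter 50 mm, 108 mm tall (head is the top 28 mm), about 0.25 kg. At the start it stands upright on a wrong stand, underside 20 mm above the counter. Origin: centre of its underside; z up its axis.
- stand_red: the red display stand, fixed to the counter: a low square block, red top plate 96 x 96 mm (2 mm rounded edges) with a white 24 mm dot painted flat in its middle, on a white foot; top face 20 mm above the counter. Origin: centre of the underside, on the counter; z up.
- stand_blue: the blue display stand, fixed to the counter: a low square block, blue top plate 96 x 96 mm (2 mm rounded edges) with a white 24 mm dot painted flat in its middle, on a white foot; top face 20 mm above the counter. Origin: centre of the underside, on the counter; z up.
- stand_yellow: the yellow display stand, fixed to the counter: a low square block, yellow top plate 96 x 96 mm (2 mm rounded edges) with a white 24 mm dot painted flat in its middle, on a white foot; top face 20 mm above the counter. Origin: centre of the underside, on the counter; z up.
- stand_green: the green display stand, fixed to the counter: a low square block, green top plate 96 x 96 mm (2 mm rounded edges) with a white 24 mm dot painted flat in its middle, on a white foot; top face 20 mm above the counter. Origin: centre of the underside, on the counter; z up.
- clay_pot: bystander, loose: small open terracotta pot, 60 mm across the rim, 45 mm tall, standing on the counter between the stands. Origin: centre of its underside. Apart from the listed things the counter top (height 0) within reach is bare: the stretch on either side of the pot, on the robot's side of the stands, is free for parking.
- conditioner: bystander, loose: grey bottle with a white cap, 48 mm across, 115 mm tall, on the counter beyond the stands. Origin: centre of its underside.
Things that resemble listed ones, but are neither listed nor needed, are in the scene too. Of the things shaped like the pump_carton, the blue one is meant.

How it is judged:
By the outcome, as a careful person would: the job done as asked, in the order asked, and still so for the second after the job is handed in, with the robot touching nothing.
It also fails if it takes over 141 s, if anything falls off the work surface, if the arm or the gripper's body presses on something with over 40 N, if the wrist force passes 120 N, or if a joint passes its speed limit or range.

## Working session

There is one attempt and no reset: what is moved stays moved. The work goes in short steps, Python scripts to look and compute and a shell command to move; the robot and the scene stay as the last step left them, time stands still between calls to the robot, and variables do not carry over. Pictures are saved under pics/ and viewed, about 12 in all and at most 16, crops included, and the job is handed in when it is done.

```bash
mkdir -p pics; cat > h.py <<'E'
import numpy as np, cv2
from station import telemetry, viewer, ticket
def cam(n):
    c=viewer.camera(n); c['K']=np.array([[c['fx'],0,c['cx']],[0,c['fy'],c['cy']],[0,0,1.]]); c['D']=np.array(c['D'],float)
    c['R']=cv2.Rodrigues(np.array(c['rvec'],float))[0]; c['t']=np.array(c['tvec'],float); return c
def ray(c,uv,z):
    p=cv2.undistortPoints(np.array(uv,float).reshape(-1,1,2),c['K'],c['D']).reshape(-1,2)
    d=np.c_[p,np.ones(len(p))]@c['R']; o=-c['R'].T@c['t']
    return o+d*((z-o[2])/d[:,2])[:,None]
def proj(c,P):
    return cv2.projectPoints(np.array(P,float).reshape(-1,1,3),cv2.Rodrigues(c['R'])[0],c['t'],c['K'],c['D'])[0].reshape(-1,2)
E
python3 - <<'E'
from h import *
s=telemetry.state(); print(s)
a=[cam(n) for n in('scene','side','wrist')]
for n,c in zip(('scene','side','wrist'),a):
    cv2.imwrite(f'pics/{n}0.png',c['img']); print(n,-c['R'].T@c['t'],c['R'][2])
E
```

```text
{'clock': 0.0, 'qpos': array([-0.06815932,  0.41192203, -0.01273656,  1.59705034,  0.00564402,
        1.13430924, -0.08219938]), 'qd': array([ 0.00142471,  0.00131026,  0.00090846, -0.00200575, -0.00045814,
        0.00122967,  0.00022394]), 'tau': array([-1.18789325e-03, -6.00636005e+01,  6.81361444e-01, -2.99419034e+01,
        1.37590774e-02,  1.04116063e-02,  2.51732433e-05]), 'tcp_pos': array([ 6.24496616e-01, -6.71477504e-05,  2.30436593e-01]), 'eef_rot': array([-2.22066284e+00, -2.22072000e+00,  1.99189495e-03]), 'ft_force': array([ 0.21304886, -0.05941203, -0.23515212]), 'moment': array([-0.01207036, -0.02800646,  0.00669474]), 'finger_gap': 0.996422391580611}
scene [0.92878616 0.62942794 0.55600175] [-0.40299401 -0.66847894 -0.62508538]
side [ 0.35163777 -0.7296719   0.9040849 ] [ 0.22662692  0.65948905 -0.71673875]
wrist [0.6256277  0.07936049 0.37271991] [ 5.43255691e-05 -3.11551749e-01 -9.50229185e-01]
```

View pics/scene0.png

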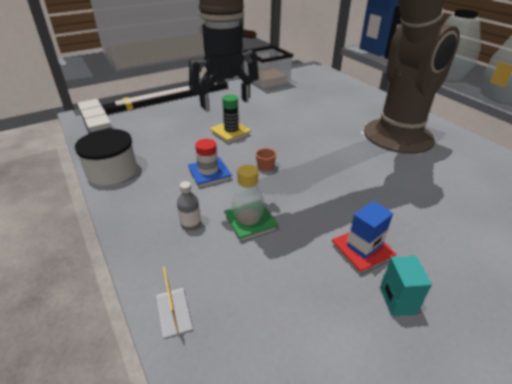

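View pics/side0.png

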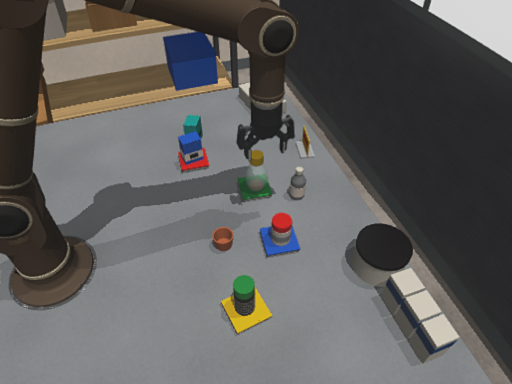

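View pics/wrist0.png

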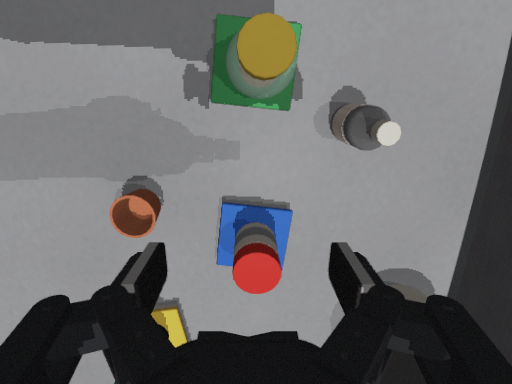

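The scene shows the filter on yellow, the tin on blue, the egg on green and the carton on red. The pot is near scene px (266,160) and the bottle near (189,206). The teal carton beside red, at (405,286), is a decoy.

```bash
cat > m.py <<'E'
from h import *
HS={'red':[(0,6),(174,180)],'blue':[(108,122)],'yellow':[(20,30)],'green':[(52,75)],'pot':[(5,14)]}
def mask(c,k,smin=130,vmin=50):
    h=cv2.cvtColor(c['img'],cv2.COLOR_BGR2HSV); m=0
    for lo,hi in HS[k]: m=m|cv2.inRange(h,(lo,smin,vmin),(hi,255,255))
    return m
def blobs(c,k,amin=60,**kw):
    n,l,s,ce=cv2.connectedComponentsWithStats(mask(c,k,**kw))
    return [(int(s[i,4]),s[i,:4],ce[i],l==i) for i in range(1,n) if s[i,4]>=amin]
def tri(a,ua,b,ub):
    def od(c,u):
        p=ray(c,[u],0)[0]; o=-c['R'].T@c['t']; d=p-o; return o,d/np.linalg.norm(d)
    o1,d1=od(a,ua);o2,d2=od(b,ub)
    k=np.linalg.lstsq(np.c_[d1,-d2],o2-o1,rcond=None)[0]
    p,q=o1+k[0]*d1,o2+k[1]*d2; return (p+q)/2,np.linalg.norm(p-q)
E
python3 - <<'E'
from m import *
for n in('scene','side','wrist'):
    c=cam(n)
    for k in HS:
        for A,bb,ce,m in blobs(c,k):
            ys,xs=np.nonzero(m); P=ray(c,np.c_[xs,ys],0.02)[:,:2].astype(np.float32)
            r=cv2.minAreaRect(P*1000)
            print(n,k,A,bb,ce.round(1),'rect@20mm',np.round(r[0]),np.round(r[1]),round(r[2],1))
E
```

```text
scene red 284 [196 139  20  17] [205.6 146.8] rect@20mm [ 593. -216.] [94. 57.] 64.4
scene red 761 [333 234  62  37] [362.6 253.9] rect@20mm [478. 318.] [95. 96.] 86.4
scene blue 832 [361   0  38  55] [379.2  24.5] rect@20mm [-1194. -1181.] [1710.  240.] 42.7
scene blue 399 [189 158  42  26] [209.4 172.6] rect@20mm [ 635. -101.] [95. 93.] 82.5
scene blue 1056 [352 202  40  40] [370.9 221. ] rect@20mm [402. 267.] [124.  77.] 10.0
scene yellow 312 [491  63  21  23] [501.3  74. ] rect@20mm [-861. -141.] [346.  63.] 23.7
scene yellow 279 [212 125  37  15] [229.4 131.5] rect@20mm [ 481. -273.] [92. 91.] 8.6
scene yellow 331 [239 166  19  20] [247.6 175.5] rect@20mm [557. -26.] [86. 49.] 59.7
scene green 145 [224  96  13  13] [229.8 102. ] rect@20mm [ 382. -466.] [107.  46.] 59.8
scene green 473 [227 210  50  27] [251.9 224.2] rect@20mm [635. 122.] [87. 90.] 84.1
scene pot 292 [257 150  18  20] [265.5 159. ] rect@20mm [474. -68.] [99. 49.] 59.0
side red 250 [178 148  31  23] [194.  162.1] rect@20mm [473. 313.] [99. 95.] 86.1
side red 328 [272 213  20  20] [281.3 222.3] rect@20mm [660. -55.
[... 598 characters left out ...]
] [50. 52.] 71.3
side pot 340 [213 227  20  24] [222.8 237.2] rect@20mm [478. -55.] [83. 55.] 73.6
wrist red 1976 [232 243  49  51] [255.9 268.1] rect@20mm [ 639. -158.] [84. 70.] 90.0
wrist blue 2391 [217 202  75  67] [250.2 227.4] rect@20mm [ 633. -107.] [96. 95.] 83.5
wrist yellow 3107 [236  13  60  67] [265.4  46. ] rect@20mm [646. 134.] [68. 67.] 32.9
wrist yellow 833 [151 307  37  41] [170.7 324.5] rect@20mm [ 503. -268.] [44. 80.] 9.4
wrist green 2310 [211  15  82  95] [236.7  70.9] rect@20mm [633. 115.] [94. 94.] 84.0
wrist green 106 [290  23  11  25] [296.2  30.3] rect@20mm [682. 147.] [10. 26.] 20.0
wrist pot 1812 [110 189  50  49] [135.  212.9] rect@20mm [475. -72.] [77. 61.] 27.6
```

```bash
python3 - <<'E'
from m import *
a,b,w=cam('scene'),cam('side'),cam('wrist')
for n,ua,ub,uw,z in [('tin',(205.6,146.8),(281.3,222.3),(255.9,268.1),.088),('egg',(247.6,175.5),(256.3,157.8),(265.4,46),.136),('filter',(229.8,102),(243.5,284.6),None,.114)]:
    print(n,*[np.round(x*1000) for x in tri(a,ua,b,ub)],'expected z',z, [np.round(ray(c,[u],z)[0]*1000) for c,u in((a,ua),(b,ub),(w,uw)) if u])
for c,n in((a,'scene'),(b,'side')):
    im=c['img']
# pot rim
for c,u in((a,(265.5,159)),(b,(222.8,237.2)),(w,(135,212.9))): print('pot',np.round(ray(c,[u],.022)[0]*1000))
# crops of carton
s=cv2.resize(a['img'][180:290,320:450],None,fx=4,fy=4,interpolation=cv2.INTER_CUBIC); d=cv2.resize(b['img'][105:180,160:230],None,fx=4,fy=4,interpolation=cv2.INTER_CUBIC)
o=np.zeros((440,800,3),np.uint8);o[:s.shape[0],:s.shape[1]]=s;o[:d.shape[0],520:800]=d
cv2.imwrite('pics/carton.png',o)
E
```

```text
tin [ 636. -107.   89.] 1.0 expected z 0.088 [array([ 635., -108.,   88.]), array([ 635., -106.,   88.]), array([ 636., -111.,   88.])]
egg [639. 117. 136.] 1.0 expected z 0.136 [array([638., 117., 136.]), array([640., 117., 136.]), array([640., 116., 136.])]
filter [ 476. -273.  113.] 2.0 expected z 0.114 [array([ 478., -272.,  114.]), array([ 475., -273.,  114.])]
pot [476. -66.  22.]
pot [480. -54.  22.]
pot [475. -70.  22.]
```

View pics/carton.png

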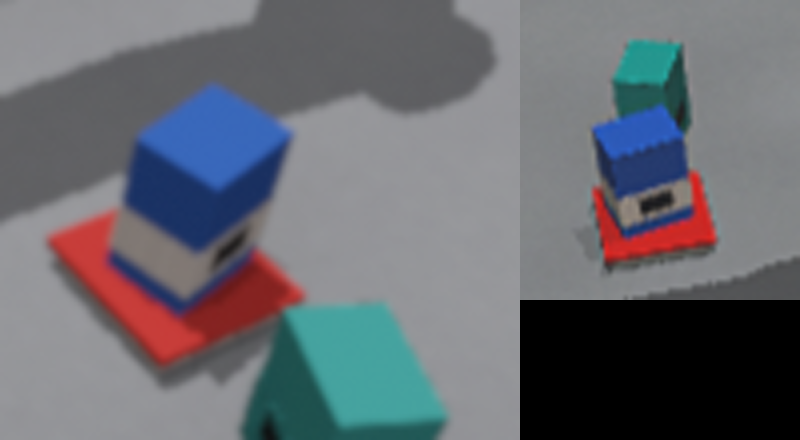

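The tin, egg and filter triangulate to within 2 mm of their expected heights. In the crop the blue carton is turned a few degrees on red, with the teal one close behind. I'll hover over the filter first.

```bash
python3 -m creep '[[0,0,0,-0.039,-0.0212,0,-1],[0,0,0,-0.039,-0.0212,0,-1],[0,0,0,-0.039,-0.0212,0,-1],[0,0,0,-0.039,-0.0212,0,-1],[0,0,0,-0.039,-0.0212,0,-1],[0,0,0,-0.039,-0.0212,0,-1],[0,0,0,-0.039,-0.0212,0.02,-1],[0,0,0,0,0,0,-1],[0,0,0,0,0,0,-1]]' 40; cat > look.py <<'E'
import sys
from m import *
# look.py cam colour z  : blobs with centroid on plane z, and minAreaRect on plane z
n=sys.argv[1]; c=cam(n); s=telemetry.state(); print('tcp',s['tcp_pos'].round(4),'rot',s['eef_rot'].round(3),'gap',round(s['finger_gap'],3),'F',s['ft_force'].round(1),'t',round(s['clock'],2))
for a in sys.argv[2:]:
    k,z=a.split(':'); z=float(z)
    for A,bb,ce,m in blobs(c,k,100):
        ys,xs=np.nonzero(m); r=cv2.minAreaRect((ray(c,np.c_[xs,ys],z)[:,:2]*1000).astype(np.float32))
        print(a,A,ce.round(),'cen@z',(ray(c,[ce],z)[0][:2]*1000).round(1),'rect',np.round(r[0],1),np.round(r[1]),round(r[2],1))
E
python3 look.py wrist green:.114 yellow:.02
```

```text
clock: 1.58
tcp_pos: [0.477, -0.2726, 0.2114]
eef_rot: [-2.221, -2.221, -0.001]
ft_force: [0.3, 0.7, 0.3]
finger_gap: 1.003
tcp [ 0.4775 -0.272   0.2116] rot [2.220e+00 2.223e+00 1.000e-03] gap 0.997 F [1.2 0.3 0.5] t 1.62
green:.114 2633 [243. 200.] cen@z [ 474.2 -282.3] rect [ 473.8 -283. ] [56. 50.] 90.0
yellow:.02 3165 [248. 161.] cen@z [ 479.5 -267.4] rect [ 476.4 -284.3] [95. 95.] 9.4
yellow:.02 142 [388. 378.] cen@z [ 709.5 -628.6] rect [ 708.4 -629.3] [18. 39.] 28.6
```

```bash
python3 - <<'E'
from m import *
im=[]
for n in('wrist','scene','side'):
    c=cam(n); I=c['img'].copy(); th=np.linspace(0,6.28,60)
    for y,col in((-273,(255,0,255)),(-283,(255,255,0))):
        for z in(.128,.10):
            P=np.c_[.475+.025*np.cos(th),y/1000+.025*np.sin(th),0*th+z]; cv2.polylines(I,[proj(c,P).round().astype(int)],True,col,1)
    if n!='wrist':
        u,v=proj(c,[(.475,-.278,.08)])[0].astype(int); I=cv2.resize(I[v-48:v+48,u-64:u+64],(512,384),interpolation=cv2.INTER_NEAREST)
    im.append(cv2.resize(I,(400,300)))
im.append(im[0]*0)
cv2.imwrite('pics/f1.png',np.vstack([np.hstack(im[:2]),np.hstack(im[2:])]))
E
```

```text
(no output)
```

View pics/f1.png

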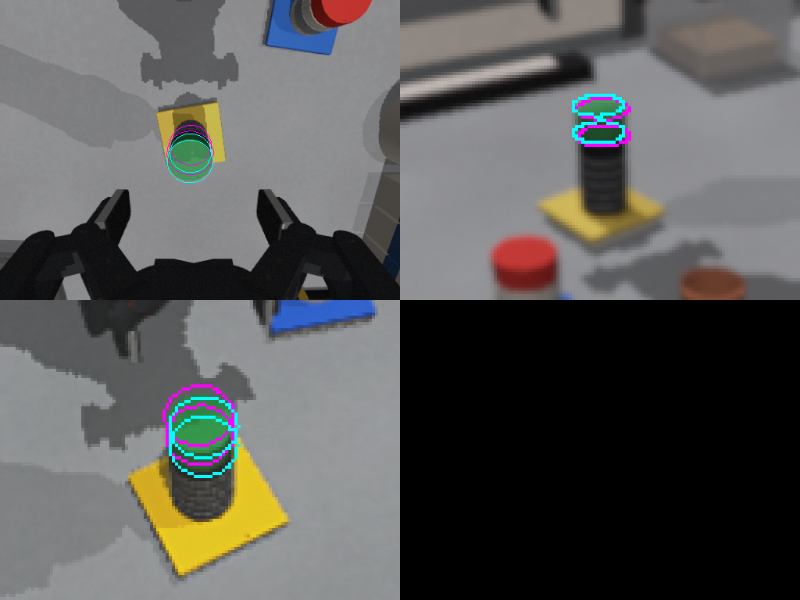

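The overlay shows the filter at y ≈ -283 in all three views; shading in my colour mask had biased the first fix. I'll correct, descend and grip.

```bash
sed -i 's/vmin=50/vmin=20/' m.py; python3 -m creep '[[0,0,0,-0.011,-0.003,0,-1],[0,0,0,0,0,0.04,-1],[0,0,0,0,0,0.045,-1],[0,0,0,0,0,0.038,-1],[0,0,0,0,0,0,-1],[0,0,0,0,0,0,1],[0,0,0,0,0,0,1],[0,0,0,0,0,0,1],[0,0,0,0,0,0,1],[0,0,0,0,0,0,1],[0,0,0,0,0,0,1]]' 40
python3 look.py wrist green:.114
```

```text
clock: 3.15
tcp_pos: [0.4745, -0.2848, 0.0903]
eef_rot: [2.219, 2.219, 0.001]
ft_force: [-1.4, -0.1, 6.4]
finger_gap: 0.575
tcp [ 0.4745 -0.2847  0.0903] rot [2.219e+00 2.219e+00 2.000e-03] gap 0.574 F [-2.1  0.3  5.9] t 3.2
green:.114 10287 [247. 265.] cen@z [ 475.4 -283. ] rect [ 477.  -285.7] [65. 56.] 71.5
```

```bash
python3 -m creep '[[0,0,0,0,0,-0.03,1],[0,0,0,0,0,-0.05,1],[0,0,0,0.03,0,-0.03,1],[0,0,0,0.05,0,0,1],[0,0,0,0.055,0,0,1],[0,0,0,0.055,0,0,1],[0,0,0,0.055,0,0,1],[0,0,0,0.055,0,0,1],[0,0,0,0.055,0,0,1],[0,0,0,0.03,0,0,1],[0,0,0,0,0,0,1]]'
python3 -m creep '[[0,0,0,0,0,0.04,1],[0,0,0,0,0,0.05,1],[0,0,0,0,0,0.022,1],[0,0,0,0,0,0.012,1],[0,0,0,0,0,0,1],[0,0,0,0,0,0,1]]'
```

```text
clock: 4.58
tcp_pos: [0.4734, 0.1038, 0.199]
eef_rot: [2.216, 2.227, 0.002]
ft_force: [0.8, -0.4, -2.4]
finger_gap: 0.573
clock: 5.32
tcp_pos: [0.4745, 0.1009, 0.0754]
eef_rot: [2.221, 2.22, 0.003]
ft_force: [-0.5, -0.1, -2.5]
finger_gap: 0.575
```

```bash
python3 -m creep '[[0,0,0,0,0,0.004,1],[0,0,0,0,0,0,1],[0,0,0,0,0,0,1]]'
```

```text
clock: 5.7
tcp_pos: [0.4737, 0.101, 0.0705]
eef_rot: [2.221, 2.221, 0.0]
ft_force: [0.0, 0.7, -2.2]
finger_gap: 0.574
```

```bash
python3 -m creep '[[0,0,0,0,0,0.001,1],[0,0,0,0,0,0,1]]'
```

```text
clock: 5.95
tcp_pos: [0.4737, 0.1012, 0.0703]
eef_rot: [2.221, 2.221, 0.001]
ft_force: [-3.4, -0.5, 9.7]
finger_gap: 0.581
```

```bash
python3 -m creep '[[0,0,0,0,0,0,-1],[0,0,0,0,0,0,-1],[0,0,0,0,0,0,-1],[0,0,0,0,0,-0.02,-1],[0,0,0,0,0,-0.05,-1],[0,0,0,0,0,-0.055,-1],[0,0,0,0,0.03,-0.03,-1],[0,0,0,0.008,0.055,0,-1],[0,0,0,0.008,0.055,0,-1],[0,0,0,0,0.024,0,-1],[0,0,0,0,0,0,-1],[0,0,0,0,0,0,-1]]'
python3 - <<'E'
from m import *
print(telemetry.state()['tcp_pos'])
c=cam('wrist');cv2.imwrite('pics/egg.png',c['img'])
E
python3 look.py wrist yellow:.136 green:.02 green:.094
```

```text
clock: 7.45
tcp_pos: [0.6366, 0.117, 0.2239]
eef_rot: [-2.221, -2.221, 0.002]
ft_force: [-0.3, 0.6, 0.2]
finger_gap: 1.001
[0.63659261 0.11702058 0.22389749]
tcp [0.6366 0.1171 0.2246] rot [-2.221 -2.222  0.   ] gap 1.001 F [ 0.6 -0.1  0.8] t 7.55
yellow:.136 2852 [468.  46.] cen@z [805.  234.9] rect [805.2 235. ] [73. 35.] 78.6
yellow:.136 2351 [249. 197.] cen@z [639.2 113.3] rect [640.  112.6] [51. 45.] 77.6
green:.02 2211 [236. 146.] cen@z [623.5 137.7] rect [633.4 116.5] [94. 94.] 84.1
green:.02 2359 [ 87. 191.] cen@z [428.1  79.4] rect [427.1  79.5] [83. 64.] 36.8
green:.094 2211 [236. 146.] cen@z [626.5 150.2] rect [634.3 133.6] [74. 74.] 84.1
green:.094 2359 [ 87. 191.] cen@z [472.8 104.4] rect [472.  104.5] [66. 50.] 36.8
```

View pics/egg.png

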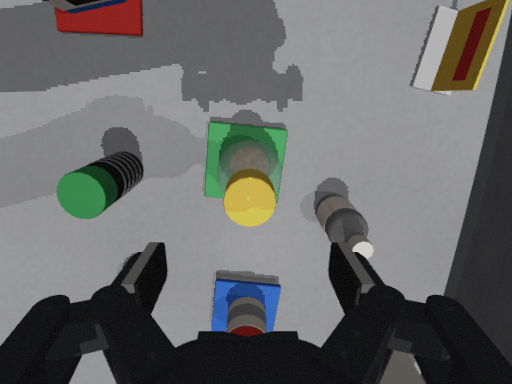

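The cap is at px (249,197), centred between the fingers. The filter stands upright at (87,190) and the bottle is to the right at (345,220). I'll check how far the finger stays from the bottle.

```bash
python3 - <<'E'
from m import *
c=cam('wrist'); print(ray(c,[(363,250)],.115),ray(c,[(330,205)],.02))
b=cam('side'); print(ray(b,[(299,171)],.11),ray(b,[(297,194)],.01))
E
```

```text
[[0.75511925 0.04887712 0.115     ]] [[0.74661183 0.06069409 0.02      ]]
[[0.7518143  0.04697647 0.11      ]] [[0.75315379 0.04660062 0.01      ]]
```

```bash
python3 -m creep '[[0,0,0,-0.004,0.003,0,-1],[0,0,0,0,0,0.04,-1],[0,0,0,0,0,0.04,-1],[0,0,0,0,0,0.028,-1],[0,0,0,0,0,0,-1],[0,0,0,0,0,0,1],[0,0,0,0,0,0,1],[0,0,0,0,0,0,1],[0,0,0,0,0,0,1],[0,0,0,0,0,0,1],[0,0,0,0,0,0,1],[0,0,0,0,0,0,1]]' 40
python3 look.py wrist yellow:.136
```

```text
clock: 9.15
tcp_pos: [0.6411, 0.1132, 0.1181]
eef_rot: [2.221, 2.221, 0.003]
ft_force: [-1.9, -0.2, 6.2]
finger_gap: 0.503
tcp [0.6411 0.1132 0.1181] rot [2.221 2.221 0.003] gap 0.504 F [-2.6 -0.4  5.5] t 9.2
yellow:.136 242 [507.  73.] cen@z [752.  203.7] rect [750.8 205.1] [ 5. 13.] 14.6
yellow:.136 7745 [247. 264.] cen@z [642.1 112.2] rect [643.5 110.3] [60. 49.] 77.3
```

```bash
python3 -m creep '[[0,0,0,0,0,-0.02,1],[0,0,0,0,0,-0.05,1],[0,0,0,-0.025,-0.010,-0.03,1],[0,0,0,-0.049,-0.0206,0,1],[0,0,0,-0.05,-0.0206,0,1],[0,0,0,-0.05,-0.0206,0,1],[0,0,0,-0.05,-0.0206,0,1],[0,0,0,-0.05,-0.0206,0,1],[0,0,0,-0.05,-0.0206,0,1],[0,0,0,-0.05,-0.0206,0,1],[0,0,0,-0.023,-0.010,0,1],[0,0,0,0,0,0,1]]'
python3 -m creep '[[0,0,0,0,0,0,1],[0,0,0,0,0,0,1]]'
python3 look.py wrist yellow:.236 yellow:.02
```

```text
clock: 10.7
tcp_pos: [0.4748, -0.2866, 0.2166]
eef_rot: [2.226, 2.216, -0.001]
ft_force: [0.2, 1.5, -3.6]
finger_gap: 0.506
clock: 10.95
tcp_pos: [0.477, -0.2827, 0.2164]
eef_rot: [-2.219, -2.224, -0.001]
ft_force: [0.2, -0.0, -2.8]
finger_gap: 0.502
tcp [ 0.477  -0.2828  0.2164] rot [-2.219e+00 -2.224e+00 -1.000e-03] gap 0.502 F [-0.2 -0.1 -3.3] t 11.0
yellow:.236 2804 [245. 145.] cen@z [ 477.  -223.3] rect [ 476.5 -228.4] [34. 26.] 9.3
yellow:.236 7756 [247. 264.] cen@z [ 478.1 -282.7] rect [ 479.5 -284.4] [60. 48.] 77.4
yellow:.02 2804 [245. 145.] cen@z [ 475.8 -258.5] rect [ 474.4 -272.5] [95. 71.] 9.3
yellow:.02 7756 [247. 264.] cen@z [ 478.8 -422.4] rect [ 482.6 -427.3] [164. 133.] 77.4
```

```bash
python3 -m creep '[[0,0,0,-0.001,-0.001,0.03,1],[0,0,0,0,0,0.04,1],[0,0,0,0,0,0.016,1],[0,0,0,0,0,0.008,1],[0,0,0,0,0,0.002,1],[0,0,0,0,0,0,1],[0,0,0,0,0,0,1]]'
```

```text
clock: 11.88
tcp_pos: [0.4759, -0.2853, 0.1212]
eef_rot: [2.221, 2.22, 0.001]
ft_force: [-0.4, 0.3, -2.9]
finger_gap: 0.506
```

```bash
python3 -m creep '[[0,0,0,0.001,0,0.003,1],[0,0,0,0,0,0,1],[0,0,0,0,0,0,1]]'
```

```text
clock: 12.25
tcp_pos: [0.4758, -0.2844, 0.118]
eef_rot: [2.221, 2.22, 0.001]
ft_force: [-1.1, -0.6, 5.1]
finger_gap: 0.502
```

Contact. Next: release, rise, and go back to the parked filter at about (0.474, 0.101).

```bash
python3 -m creep '[[0,0,0,0,0,0,-1],[0,0,0,0,0,0,-1],[0,0,0,0,0,0,-1],[0,0,0,0,0,-0.02,-1],[0,0,0,0,0,-0.05,-1],[0,0,0,0,0,-0.03,-1],[0,0,0,0.03,0,0,-1],[0,0,0,0.057,0,0,-1],[0,0,0,0.058,0,0,-1],[0,0,0,0.058,0,0,-1],[0,0,0,0.058,0,0,-1],[0,0,0,0.058,0,0,-1]]'
python3 -m creep '[[0,0,0,0.045,0,0,-1],[0,0,0,0.021,0,0,-1],[0,0,0,0,0,0,-1],[0,0,0,0,0,0,-1]]'
python3 look.py wrist green:.094; python3 - <<'E'
from m import *
for n in('scene','side'): cv2.imwrite(f'pics/{n}1.png',cam(n)['img'])
E
```

```text
clock: 13.75
tcp_pos: [0.4752, 0.0368, 0.2175]
eef_rot: [2.221, 2.221, 0.001]
ft_force: [1.7, -0.4, -0.4]
finger_gap: 1.001
clock: 14.25
tcp_pos: [0.4754, 0.0998, 0.2171]
eef_rot: [2.222, 2.22, -0.001]
ft_force: [-0.5, 0.4, -0.8]
finger_gap: 1.006
tcp [0.4755 0.0995 0.2172] rot [ 2.223e+00  2.219e+00 -1.000e-03] gap 1.001 F [ 0.4 -0.5  0.1] t 14.3
green:.094 5539 [375. 149.] cen@z [597.6 132. ] rect [598.1 129.9] [73. 75.] 84.1
green:.094 2251 [244. 177.] cen@z [473.4 104. ] rect [473.3 103.6] [54. 51.] 89.9
```

View pics/side1.png

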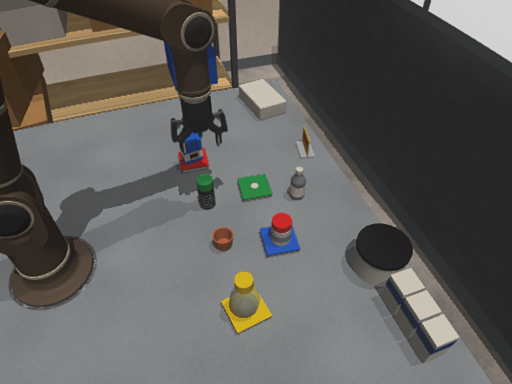

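The side view shows the egg upright on yellow at (244,297), the filter parked at (206,192), and the green stand bare with its dot at (255,186).

```bash
python3 look.py wrist green:.02 | tail -2; python3 -m creep '[[0,0,0,0.004,-0.002,0,-1],[0,0,0,0,0,0.05,-1],[0,0,0,0,0,0.06,-1],[0,0,0,0,0,0.036,-1],[0,0,0,0,0,0,-1],[0,0,0,0,0,0,1],[0,0,0,0,0,0,1],[0,0,0,0,0,0,1],[0,0,0,0,0,0,1],[0,0,0,0,0,0,1],[0,0,0,0,0,0,1]]'
python3 look.py wrist green:.094
```

```text
green:.02 5543 [375. 149.] cen@z [631.4 118.8] rect [632.1 116.2] [94. 96.] 84.1
green:.02 2256 [244. 177.] cen@z [472.6  83.1] rect [472.   82.9] [71. 64.] 89.9
clock: 15.82
tcp_pos: [0.4744, 0.1054, 0.0732]
eef_rot: [2.22, 2.22, 0.004]
ft_force: [-0.5, -0.3, 5.1]
finger_gap: 0.575
tcp [0.4744 0.1054 0.0732] rot [2.22  2.22  0.004] gap 0.579 F [-1.9 -0.   6.5] t 15.88
green:.094 13085 [450. 190.] cen@z [568.8 144.2] rect [571.8 142.3] [59. 61.] 84.5
green:.094 9705 [247. 270.] cen@z [475.3 102.7] rect [473.9 100.2] [55. 65.] 19.2
```

```bash
python3 -m creep '[[0,0,0,0,0,-0.03,1],[0,0,0,0,0,-0.05,1],[0,0,0,0.003,0.03,0,1],[0,0,0,0.004,0.05,0,1],[0,0,0,0.004,0.05,0,1],[0,0,0,0.002,0.0285,0,1],[0,0,0,0,0,0,1],[0,0,0,0,0,0.03,1],[0,0,0,0,0,0.02,1],[0,0,0,0,0,0.005,1],[0,0,0,0,0,0,1],[0,0,0,0,0,0,1]]'
```

```text
clock: 17.38
tcp_pos: [0.6325, 0.1182, 0.0974]
eef_rot: [2.221, 2.221, 0.002]
ft_force: [-0.3, 0.1, -2.3]
finger_gap: 0.58
```

```bash
python3 -m creep '[[0,0,0,0,0,0.0035,1],[0,0,0,0,0,0,1],[0,0,0,0,0,0,1]]'; python3 -m creep '[[0,0,0,0,0,0.001,1],[0,0,0,0,0,0,1]]'
```

```text
clock: 17.75
tcp_pos: [0.6325, 0.1181, 0.0934]
eef_rot: [2.221, 2.221, 0.002]
ft_force: [0.7, -0.3, 0.4]
finger_gap: 0.572
clock: 18.0
tcp_pos: [0.6325, 0.1182, 0.0933]
eef_rot: [2.221, 2.221, 0.002]
ft_force: [-2.7, -0.2, 8.8]
finger_gap: 0.581
```

```bash
python3 -m creep '[[0,0,0,0,0,0,-1],[0,0,0,0,0,0,-1],[0,0,0,0,0,0,-1],[0,0,0,0,0,-0.02,-1],[0,0,0,0,0,-0.05,-1],[0,0,0,0,0,-0.045,-1],[0,0,0,-0.04,0,0,-1],[0,0,0,-0.058,0,0,-1],[0,0,0,-0.058,0,0,-1],[0,0,0,-0.05,0.002,0,-1],[0,0,0,-0.021,0,0,-1],[0,0,0,0,0,0,-1]]'; python3 -m creep '[[0,0,0,0,0,0,-1]]'
python3 look.py wrist red:.088 blue:.02 green:.114; python3 -c "
from m import *
cv2.imwrite('pics/w2.png',cam('wrist')['img'])"
```

```text
clock: 19.5
tcp_pos: [0.6339, -0.1104, 0.2077]
eef_rot: [2.224, 2.218, 0.001]
ft_force: [0.2, 0.4, 0.0]
finger_gap: 1.002
clock: 19.62
tcp_pos: [0.6342, -0.1062, 0.2072]
eef_rot: [-2.218, -2.224, -0.002]
ft_force: [0.0, 0.5, -0.2]
finger_gap: 0.999
tcp [ 0.6342 -0.106   0.2071] rot [-2.217e+00 -2.225e+00 -2.000e-03] gap 0.999 F [0.3 1.  0.4] t 19.68
red:.088 2774 [248. 188.] cen@z [ 635.9 -111. ] rect [ 636.  -111.8] [56. 60.] 0.1
blue:.02 3287 [243. 154.] cen@z [630.4 -91.4] rect [ 633.3 -108.4] [95. 95.] 83.4
blue:.02 123 [389. 370.] cen@z [ 863.8 -439.2] rect [ 868.7 -440.3] [58. 25.] 82.5
green:.114 245 [265.   2.] cen@z [647.9  39.7] rect [641.3  39. ] [45.  4.] 0.3
```

View pics/w2.png

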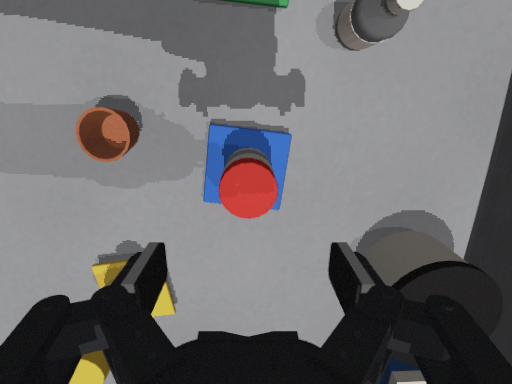

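Tin lid at px (248,188), pot at (107,135) and the egg cap at (90,368). The way down is clear.

```bash
python3 -m creep '[[0,0,0,-0.005,0.002,0,-1],[0,0,0,0,0,0.05,-1],[0,0,0,0,0,0.06,-1],[0,0,0,0,0,0.037,-1],[0,0,0,0,0,0,-1],[0,0,0,0,0,0,1],[0,0,0,0,0,0,1],[0,0,0,0,0,0,1],[0,0,0,0,0,0,1],[0,0,0,0,0,0,1],[0,0,0,0,0,0,1]]'
python3 look.py wrist red:.088
```

```text
clock: 21.1
tcp_pos: [0.6374, -0.1142, 0.0624]
eef_rot: [2.219, 2.219, 0.004]
ft_force: [-1.0, -0.5, 7.9]
finger_gap: 0.644
tcp [ 0.6374 -0.1142  0.0624] rot [2.219 2.219 0.004] gap 0.64 F [-0.9  0.4  7.1] t 21.15
red:.088 12279 [247. 266.] cen@z [ 638.3 -111.5] rect [ 637.5 -114.6] [62. 67.] 31.8
```

```bash
python3 -m creep '[[0,0,0,0,0,-0.03,1],[0,0,0,0,0,-0.05,1],[0,0,0,0.018,-0.014,-0.02,1],[0,0,0,0.0357,-0.0278,0,1],[0,0,0,0.0357,-0.0278,0,1],[0,0,0,0.0357,-0.0278,0,1],[0,0,0,0.0357,-0.0278,0,1],[0,0,0,0.0357,-0.0278,0,1],[0,0,0,0.018,-0.014,0,1],[0,0,0,0,0,0,1]]'
python3 -m creep '[[0,0,0,0,0,0.04,1],[0,0,0,0,0,0.05,1],[0,0,0,0,0,0.021,1],[0,0,0,0,0,0.006,1],[0,0,0,0,0,0,1],[0,0,0,0,0,0,1]]'
```

```text
clock: 22.4
tcp_pos: [0.4682, 0.1022, 0.1608]
eef_rot: [2.217, 2.225, 0.002]
ft_force: [1.0, 0.1, -2.7]
finger_gap: 0.646
clock: 23.15
tcp_pos: [0.4701, 0.1003, 0.0437]
eef_rot: [2.221, 2.22, 0.003]
ft_force: [-1.0, -0.5, -2.2]
finger_gap: 0.648
```

```bash
python3 -m creep '[[0,0,0,0,0,0.0015,1],[0,0,0,0,0,0,1],[0,0,0,0,0,0,1]]'; python3 -m creep '[[0,0,0,0,0,0.001,1],[0,0,0,0,0,0,1]]'
```

```text
clock: 23.52
tcp_pos: [0.4698, 0.1005, 0.0423]
eef_rot: [2.221, 2.22, 0.002]
ft_force: [-0.9, -0.4, 5.4]
finger_gap: 0.644
clock: 23.78
tcp_pos: [0.4698, 0.1005, 0.0422]
eef_rot: [2.221, 2.22, 0.002]
ft_force: [-5.9, -2.2, 19.2]
finger_gap: 0.648
```

```bash
python3 -m creep '[[0,0,0,0,0,-0.001,-1],[0,0,0,0,0,0,-1],[0,0,0,0,0,0,-1],[0,0,0,0,0,-0.02,-1],[0,0,0,0,0,-0.05,-1],[0,0,0,0,0,-0.055,-1],[0,0,0,0.02,0,-0.05,-1],[0,0,0,0.055,0,0,-1],[0,0,0,0.058,0.003,0,-1],[0,0,0,0.055,0.003,0,-1],[0,0,0,0.02,0,0,-1],[0,0,0,0,0,0,-1]]'; python3 -m creep '[[0,0,0,0,0,0,-1]]'
python3 look.py wrist blue:.11 red:.02; python3 -c "
from m import *
cv2.imwrite('pics/w3.png',cam('wrist')['img'])"
```

```text
clock: 25.28
tcp_pos: [0.4743, 0.3094, 0.2157]
eef_rot: [-2.218, -2.224, 0.002]
ft_force: [-0.4, -0.6, 0.0]
finger_gap: 0.999
clock: 25.4
tcp_pos: [0.4753, 0.3064, 0.216]
eef_rot: [2.223, 2.219, -0.002]
ft_force: [-0.7, -0.3, 0.5]
finger_gap: 0.998
tcp [0.4754 0.3063 0.2161] rot [ 2.223e+00  2.218e+00 -2.000e-03] gap 1.002 F [ 0.1 -0.7 -0.5] t 25.45
blue:.11 3924 [242. 174.] cen@z [471.7 318.6] rect [471.4 317.7] [63. 54.] 9.0
red:.02 2176 [251. 135.] cen@z [480.6 342.4] rect [474.8 316.6] [91. 95.] 86.0
red:.02 1151 [244. 320.] cen@z [470.7  67.9] rect [473.3  68.7] [62. 66.] 81.3
```

View pics/w3.png

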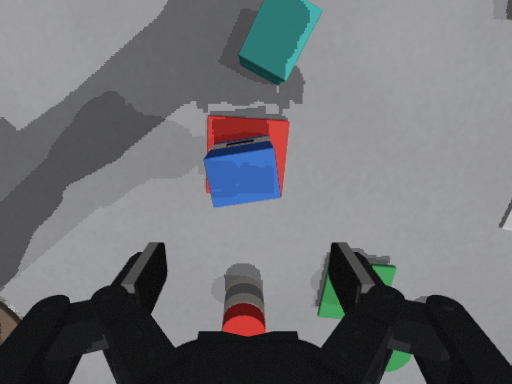

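The carton's top is at px (242,175), turned about 9° counter-clockwise. The tin stands upright at (244,310). I'll isolate the bright top face for an exact centre.

```bash
python3 - <<'E'
from m import *
c=cam('wrist')
for v in (100,130,150,170):
    for A,bb,ce,m in blobs(c,'blue',500,vmin=v):
        ys,xs=np.nonzero(m); r=cv2.minAreaRect((ray(c,np.c_[xs,ys],.11)[:,:2]*1000).astype(np.float32)); print(v,A,ray(c,[ce],.11)[0]*1000,r)
E
```

```text
100 3472 [472.00890079 315.71590302 110.        ] ((471.8880615234375, 314.74169921875), (62.816680908203125, 47.68952178955078), 8.993562698364258)
130 3447 [472.04715816 315.55056334 110.        ] ((471.90692138671875, 314.6007995605469), (62.82999038696289, 47.3774528503418), 8.954596519470215)
150 3418 [472.07970649 315.35660629 110.        ] ((471.9366760253906, 314.4119567871094), (62.82999038696289, 46.99508285522461), 8.954596519470215)
170 3385 [472.19643249 315.1898538  110.        ] ((472.03271484375, 314.2848815917969), (62.67990493774414, 46.714141845703125), 8.954595565795898)
```

```bash
python3 -m creep '[[0,0,0,0.0085,-0.0035,0,-1],[0,0,-9,0,0,0,-1],[0,0,0,0,0,0,-1],[0,0,0,0,0,0.05,-1],[0,0,0,0,0,0,-1],[0,0,0,0,0,0,-1]]'; python3 look.py wrist blue:.11
```

```text
clock: 26.3
tcp_pos: [0.4717, 0.3174, 0.1675]
eef_rot: [2.042, 2.387, 0.001]
ft_force: [0.2, 0.1, 0.2]
finger_gap: 0.999
tcp [0.472  0.3177 0.1679] rot [2.041 2.387 0.003] gap 0.999 F [-0.8  0.8  0.3] t 26.35
blue:.11 5818 [246. 202.] cen@z [470.9 320.7] rect [471.1 319.7] [63. 56.] 8.9
```

```bash
python3 -m creep '[[0,0,0,-0.002,0,0.04,-1],[0,0,0,0,0,0.04,-1],[0,0,0,0,0,0.02,-1],[0,0,0,0,0,0,-1],[0,0,0,0,0,0,1],[0,0,0,0,0,0,1],[0,0,0,0,0,0,1],[0,0,0,0,0,0,1],[0,0,0,0,0,0,1],[0,0,0,0,0,0,1]]'
python3 look.py wrist blue:.11
```

```text
clock: 27.6
tcp_pos: [0.4726, 0.3159, 0.0683]
eef_rot: [2.04, 2.388, 0.005]
ft_force: [-1.5, -0.0, 6.9]
finger_gap: 0.746
tcp [0.4727 0.316  0.0683] rot [2.04  2.388 0.005] gap 0.747 F [-0.   0.5  7. ] t 27.65
blue:.11 367 [247. 185.] cen@z [465.9 363.4] rect [465.8 363.4] [34.  1.] 8.9
blue:.11 18314 [247. 270.] cen@z [471.7 327. ] rect [472.3 323.6] [64. 64.] 8.8
```

```bash
python3 -m creep '[[0,0,0,0,0,-0.03,1],[0,0,0,0,0,-0.05,1],[0,0,7.8,0,0,-0.04,1],[0,0,7.8,0,0,-0.02,1],[0,0,0,-0.022,0.0116,0,1],[0,0,0,-0.0447,0.0232,0,1],[0,0,0,-0.0447,0.0232,0,1],[0,0,0,-0.0447,0.0232,0,1],[0,0,0,-0.0447,0.0232,0,1],[0,0,0,-0.0447,0.0232,0,1],[0,0,0,-0.0447,0.0232,0,1],[0,0,0,-0.0447,0.0232,0,1]]'
python3 -m creep '[[0,0,0,-0.0447,0.0232,0,1],[0,0,0,-0.022,0.0116,0,1],[0,0,0,0,0,0,1],[0,0,0,0,0,0,1]]'
python3 look.py wrist blue:.02
```

```text
clock: 29.15
tcp_pos: [0.6065, -0.0392, 0.2071]
eef_rot: [2.345, 2.09, 0.001]
ft_force: [1.5, -0.0, -2.2]
finger_gap: 0.742
clock: 29.65
tcp_pos: [0.6327, -0.1068, 0.2065]
eef_rot: [-2.344, -2.09, -0.001]
ft_force: [-0.3, -0.4, -2.5]
finger_gap: 0.744
tcp [ 0.6328 -0.1063  0.2065] rot [-2.343e+00 -2.091e+00 -1.000e-03] gap 0.746 F [ 1.2 -0.1 -3. ] t 29.7
blue:.02 4417 [247. 156.] cen@z [634.8 -94.4] rect [634.8 -96.4] [ 69. 112.] 83.5
blue:.02 18416 [247. 270.] cen@z [ 617.7 -248.4] rect [ 616.5 -259.6] [210. 208.] 83.4
```

Now lower to z ≈ 0.0683 with a small correction (-1.5 mm in y).

```bash
python3 -m creep '[[0,0,0,-0.001,0.0005,0.04,1],[0,0,0,0,0,0.05,1],[0,0,0,0,0,0.035,1],[0,0,0,0,0,0.009,1],[0,0,0,0,0,0.002,1],[0,0,0,0,0,0,1],[0,0,0,0,0,0,1]]'
```

```text
clock: 30.58
tcp_pos: [0.6343, -0.1091, 0.0719]
eef_rot: [2.344, 2.089, 0.003]
ft_force: [-0.6, 0.9, -2.6]
finger_gap: 0.746
```

```bash
python3 -m creep '[[0,0,0,0.001,-0.001,0.0035,1],[0,0,0,0,0,0,1],[0,0,0,0,0,0,1]]'
```

```text
clock: 30.95
tcp_pos: [0.6334, -0.1083, 0.0683]
eef_rot: [2.344, 2.088, 0.002]
ft_force: [-1.5, -1.1, 6.1]
finger_gap: 0.747
```

```bash
python3 -m creep '[[0,0,0,0,0,0,-1],[0,0,0,0,0,0,-1],[0,0,0,0,0,0,-1],[0,0,0,0,0,-0.03,-1],[0,0,0,0,0,-0.05,-1],[0,0,-6.6,0,0,-0.05,-1],[0,0,0,0.02,-0.015,0,-1],[0,0,0,0.04,-0.031,0,-1],[0,0,0,0.04,-0.031,0,-1],[0,0,0,0.04,-0.031,0,-1],[0,0,0,0.04,-0.031,0,-1],[0,0,0,0.03,-0.024,0,-1]]'
python3 -m creep '[[0,0,0,0,0,0,-1],[0,0,0,0,0,0,-1],[0,0,0,0,0,0,-1]]'; python3 look.py wrist red:.068 red:.02
```

```text
clock: 32.45
tcp_pos: [0.468, 0.1039, 0.1969]
eef_rot: [2.22, 2.223, 0.001]
ft_force: [1.8, -0.4, 0.1]
finger_gap: 0.999
clock: 32.83
tcp_pos: [0.4701, 0.1011, 0.1967]
eef_rot: [2.223, 2.219, -0.0]
ft_force: [0.0, -0.3, -0.1]
finger_gap: 0.998
tcp [0.47   0.1012 0.1967] rot [ 2.223  2.219 -0.   ] gap 1.001 F [-0.4 -0.2 -1.1] t 32.88
red:.068 847 [254.   4.] cen@z [476.7 255.1] rect [471.8 254.2] [ 8. 80.] 89.9
red:.068 2643 [247. 177.] cen@z [470.9 103.7] rect [471.  103.2] [60. 56.] 89.9
red:.02 847 [254.   4.] cen@z [477.7 268.3] rect [471.9 267.2] [10. 94.] 89.9
red:.02 2643 [247. 177.] cen@z [470.9  90.1] rect [471.   89.5] [70. 66.] 89.9
```

Tin at (470.5, 103.5). I'll grip it at TCP z ≈ 0.042.

```bash
python3 -m creep '[[0,0,0,0.001,0,0.05,-1],[0,0,0,0,0,0.06,-1],[0,0,0,0,0,0.043,-1],[0,0,0,0,0,0,-1],[0,0,0,0,0,0,-1],[0,0,0,0,0,0,1],[0,0,0,0,0,0,1],[0,0,0,0,0,0,1],[0,0,0,0,0,0,1],[0,0,0,0,0,0,1]]'
python3 -m creep '[[0,0,0,0,0,-0.03,1],[0,0,0,0,0,-0.05,1],[0,0,0,0.03,0,-0.04,1],[0,0,0,0.04,0,0,1],[0,0,0,0.03,0,0,1],[0,0,0,0,0,0,1],[0,0,0,0,0,0,1],[0,0,0,0,0,0,1]]'; python3 look.py wrist red:.02;  python3 -c "
from m import *
cv2.imwrite('pics/w4.png',cam('wrist')['img'])"
```

```text
clock: 34.12
tcp_pos: [0.4705, 0.1033, 0.0455]
eef_rot: [2.22, 2.22, 0.004]
ft_force: [-2.2, -0.1, 8.1]
finger_gap: 0.645
clock: 35.12
tcp_pos: [0.4696, 0.2018, 0.1638]
eef_rot: [2.223, 2.219, -0.001]
ft_force: [-0.2, -0.6, -2.7]
finger_gap: 0.647
tcp [0.4696 0.2019 0.1638] rot [ 2.223e+00  2.219e+00 -1.000e-03] gap 0.646 F [-0.  -0.4 -2.9] t 35.17
red:.02 10580 [251.  56.] cen@z [474.4 316.6] rect [474.5 313.7] [95. 95.] 86.1
red:.02 11582 [247. 267.] cen@z [470.5  91.5] rect [467.9  84.1] [146. 163.] 21.8
```

View pics/w4.png

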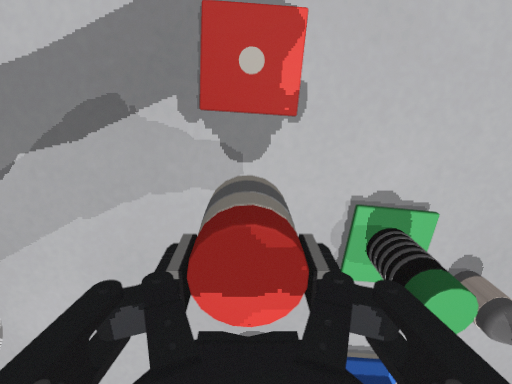

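The bare red stand's dot is at px (252,60). The tin is held upright.

```bash
python3 -c "
from m import *
def dot(n,k):
    c=cam(n); m=mask(c,k); cs,h=cv2.findContours(m,cv2.RETR_CCOMP,cv2.CHAIN_APPROX_NONE)
    for q,hh in zip(cs,h[0]):
        if hh[3]>=0 and cv2.contourArea(q)>20:
            P=ray(c,q.reshape(-1,2),.02)[:,:2]*1000; print(n,k,P.min(0).round(1),P.max(0).round(1),((P.min(0)+P.max(0))/2).round(1))
for n in('wrist','scene','side'): dot(n,'red')
"
```

```text
wrist red [462.2 300.8] [487.4 325.9] [474.8 313.4]
scene red [458.  299.5] [489.2 330.2] [473.6 314.8]
```

```bash
python3 -m creep '[[0,0,0,0.035,0.005,0,1],[0,0,0,0.045,0,0,1],[0,0,0,0.032,0,0,1],[0,0,0,0,0,0,1],[0,0,0,0,0,0.03,1],[0,0,0,0,0,0.04,1],[0,0,0,0,0,0.018,1],[0,0,0,0,0,0.006,1],[0,0,0,0,0,0,1],[0,0,0,0,0,0,1]]'
```

```text
clock: 36.62
tcp_pos: [0.4752, 0.3156, 0.0711]
eef_rot: [2.221, 2.221, 0.003]
ft_force: [0.8, 0.6, -2.0]
finger_gap: 0.644
```

```bash
python3 -m creep '[[0,0,0,-0.0015,0,0.003,1],[0,0,0,0,0,0.0025,1],[0,0,0,0,0,0,1],[0,0,0,0,0,0,1]]'
```

```text
clock: 37.12
tcp_pos: [0.4748, 0.3137, 0.0656]
eef_rot: [2.221, 2.221, 0.001]
ft_force: [-3.3, -2.4, 9.0]
finger_gap: 0.646
```

Contact. Release, then retreat up and over the counter centre to a spot where both fixed cameras see everything.

```bash
python3 -m creep '[[0,0,0,0,0,0,-1],[0,0,0,0,0,0,-1],[0,0,0,0,0,0,-1],[0,0,0,0,0,-0.03,-1],[0,0,0,0,0,-0.05,-1],[0,0,0,0,0,-0.06,-1],[0,0,0,0,0,-0.06,-1],[0,0,0,-0.055,0,0,-1],[0,0,0,0,0,0,-1],[0,0,0,0,0,0,-1]]'
python3 look.py wrist red:.088
python3 look.py side red:.02 blue:.02 yellow:.02 green:.02
python3 - <<'E'
from m import *
S={'red':((.475,.314),.028,80),'blue':((.6333,-.1084),0,90),'yellow':((.476,-.2843),.022,131),'green':((.633,.1165),.025,108)}
out=[]
for n in('scene','side'):
    c=cam(n);row=[]
    for k,((x,y),r,h) in S.items():
        I=c['img'].copy();u,v=proj(c,[(x,y,.06)])[0].astype(int)
        s=5;I=cv2.resize(I[v-28:v+28,u-20:u+20],None,fx=s,fy=s,interpolation=cv2.INTER_NEAREST)
        th=np.linspace(0,6.28,60)
        T=np.c_[x+r*np.cos(th),y+r*np.sin(th),0*th+.02+h/1000] if r else np.array([[x+a*.032*np.cos(-.115)-b*.024*np.sin(-.115),y+a*.032*np.sin(-.115)+b*.024*np.cos(-.115),.11] for a,b in((1,1),(1,-1),(-1,-1),(-1,1))])
        cv2.polylines(I,[((proj(c,T)-(u-20,v-28)+.5)*s).round().astype(int)],True,(255,255,0),1); row.append(I)
    out.append(np.hstack(row))
cv2.imwrite('pics/end.png',np.vstack(out)); cv2.imwrite('pics/sceneE.png',cam('scene')['img'])
E
```

```text
clock: 38.38
tcp_pos: [0.4744, 0.2587, 0.2642]
eef_rot: [-2.222, -2.221, -0.0]
ft_force: [-1.3, 0.6, 0.7]
finger_gap: 0.999
tcp [0.4742 0.2593 0.264 ] rot [-2.22  -2.222  0.   ] gap 0.996 F [ 0.3  0.6 -0.2] t 38.42
red:.088 5255 [247. 114.] cen@z [474.7 320.1] rect [474.7 318.3] [78. 78.] 86.2
tcp [0.4741 0.2596 0.2639] rot [-2.219e+00 -2.222e+00  1.000e-03] gap 0.997 F [ 0.1 -0.6  0.7] t 38.48
red:.02 204 [191. 142.] cen@z [484.5 406.8] rect [484.1 407.8] [84. 55.] 77.3
red:.02 315 [193. 161.] cen@z [470.4 300.5] rect [473.  313.4] [100.  96.] 86.2
blue:.02 726 [205.  55.] cen@z [ 694. 1066.] rect [ 692.5 1069.5] [563. 104.] 81.6
blue:.02 558 [281. 222.] cen@z [658.5 -54.6] rect [659.2 -53.6] [89. 77.] 81.9
blue:.02 477 [278. 244.] cen@z [ 620.7 -126.8] rect [ 631.2 -109. ] [97. 96.] 82.9
yellow:.02 360 [243. 282.] cen@z [ 491.9 -212.7] rect [ 491.7 -212.1] [65. 48.] 76.5
yellow:.02 729 [247. 315.] cen@z [ 471.2 -303. ] rect [ 475.2 -284.3] [96. 96.] 9.3
green:.02 180 [254. 163.] cen@z [666.  224.4] rect [662.9 221.6] [77. 49.] 71.2
green:.02 383 [255. 189.] cen@z [628.7 103. ] rect [631.6 115.4] [95. 93.] 83.5
```

View pics/end.png

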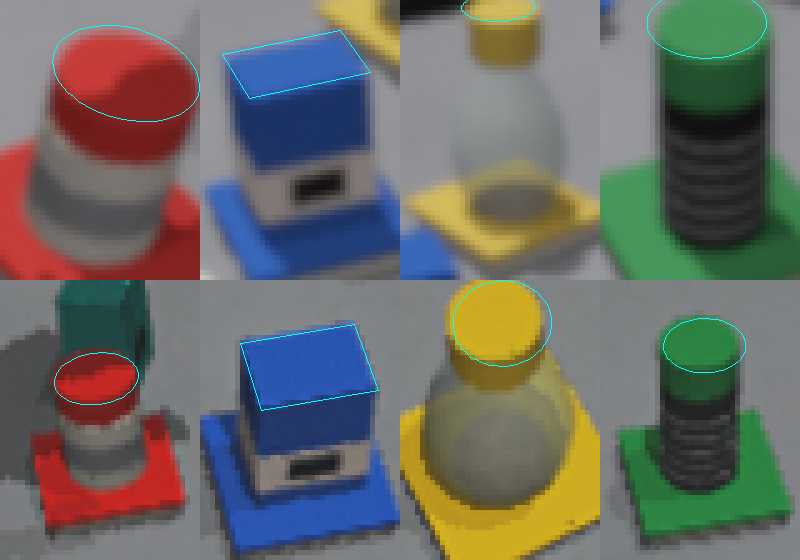

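View pics/sceneE.png

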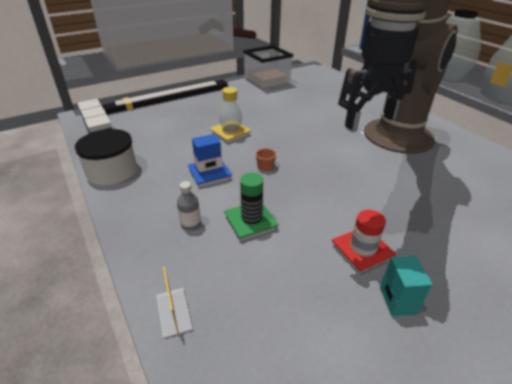

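Every good stands upright on its own stand, with its top within about 3 mm of the outline expected for a centred position. The pot at (266,160) and the bottle at (189,206) haven't moved. Handing in.

```bash
python3 -c "
from station import ticket; print(ticket.hand_in())"
```

```text
the job is handed in; nothing more can be done
None
```

All four goods now stand upright on the stands of their own colour, and the job was handed in after about 39 s of robot time. I did it as two swaps over one parking spot on the bare counter: filter with egg, then tin with carton.

- **Final checks:** In the scene and side views, every top lies within about 3 mm of where it would be if centred. The egg is the worst, roughly 3 mm off along x. The pot and the bottle show at the same pixels as at the start. The gripper is open and about 0.16 m clear of the tin.
- **Contact forces:** Each good was lowered until the force reading changed, then released. The highest wrist force I read was 19 N, when setting the tin on its parking spot.
- **Disagreements:** My first fix on the filter from the scene and side views was 10 mm off in y, because the colour mask missed its shaded side. I caught it with the wrist camera and an overlay before gripping. Readings of the red stand's centre also differed by up to about 5 mm between views, so I used its painted dot, where two views agreed within 2 mm. The last wrist check of the tin was no use, because its lid merged with the red stand in the mask.

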